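# Shut the bead box and slide it home under the desk riser

## Task

One bead box has been left standing open on the table in front of the clear desk riser. Shut its lid fully while the box is still out in front, then slide it along the table, without picking it up, into the empty bay under the riser until its front is flush with the riser's front edge and it sits straight like its two neighbours. The boxes are thin brittle plastic, so touch and push gently, do not tip the box or jam it against the riser, and leave the other boxes, the jar and the pliers where they are.

Things in the scene. Friction and masses are not known exactly. Their poses are not given: they have to be found in the camera images.
- box: The bead box to put away: clear lilac plastic, beads fixed inside, 100 mm deep (x) by 110 mm wide (y), base 26 mm high, 34 mm with the lid shut; about 0.28 kg, loose on the table. Origin: centre of its underside, z up. Its flat -x side is the front, roughly towards the robot (a clasp there, 22 mm wide, is look only); the +x side carries the lid hinge, 26 mm above the table.
- box_lid (a joint): Lid of that box, a clear plate 100 x 110 mm with an 8 mm rim, hinged at the box's +x top edge. 0 = shut flat on the base, 1.57 = straight up, 1.8 = stop, leaning away from the front. The hinge is stiff (0.04 N m): the lid stays where it is left and does not fall shut; swing it over towards the front and press it down all the way.
- lid_edge (a point): Middle of the lid's free edge, on its outer face: 100 mm from the hinge line. With the lid shut it is the middle of the box's top front edge, 34 mm above the table.
- riser: Desk riser fixed to the table: clear top plate 140 mm deep (x) by 408 mm wide (y), underside 42 mm, top 50 mm up, on four white 12 mm uprights that run its full depth and make three bays 120 mm wide, 132 mm between centres, open at front and back. Origin: centre of its footprint, on the table; front edge 70 mm to -x, towards the robot. Four vials, 38 mm tall, stand at the back of its top.
- free_bay: Where the box belongs in the empty bay: a felt patch on the table, look only, 100 mm deep by 112 mm wide. Origin: where the centre of the box's underside must finally be, in the middle of the bay's width and 50 mm behind the riser's front edge. Axes as the riser's: x points into the bay, y along the riser's front.
- box_a: A shut box of the same kind and size, already home in another bay, loose; to be left alone. Origin: centre of its underside.
- box_b: A second such box in the remaining bay, loose; to be left alone. Origin: centre of its underside.
- jar: Small closed jar, 38 mm across and 42 mm tall, standing loose on the back half of the riser's top; to be left alone. Origin: centre of its underside.
- pliers: Round-nose pliers with green grips, 130 mm long, 12 mm high, lying loose on the table off to the side; to be left alone. Origin: under the pivot.
Mind the look-alikes: they are no part of the job. What is shaped like the box but brown or yellow is not meant.

How it is judged:
By the outcome, as a careful person would: the job done as asked, in the order asked, and still so for the second after the job is handed in, with the robot touching nothing.
It also fails if it takes over 64 s, if anything falls off the work surface, if the arm or the gripper's body presses on something with over 40 N, if the wrist force passes 120 N, or if a joint passes its speed limit or range.

## Robot

A 6-joint arm with a two-finger parallel gripper is mounted at the origin on the work surface. World frame = base frame: x ahead of the robot, y to its left, z up, the work surface at z = 0. Lengths are in m, angles in rad, forces in N, time in s.
With the tool pointing down it reaches from about 0.25 to 0.775 m from the base axis. Payload 8.9 kg.
Tool frame: the origin (TCP) lies between the finger pads; the fingertips stand 14 mm ahead of it and the grasp point (between the pads) lies 5 mm behind it (arm.tcp_to_tips is the distance from the TCP to the fingertips, in m); z points along the fingers, y is the line along which they close (so a half turn about z gives the same grasp; the last joint's range is limited). The gripper opens to 85 mm and grips with 20 to 120 N. Pads are 22 mm wide; open, the fingers measure 114 mm over their backs; the gripper's body (76 mm by 85 mm) begins 54 mm behind the grasp point. The pads swing forward as they close: fully open they stand 13 mm farther back than shut.
Start: joints at [-1.267, 0.291, -0.153, 1.127, 0, 1.431], TCP at [0.225, -0.474, 0.245] pointing down, gripper open.
Joint ranges: [-2.52, 2.52], [-0.91, 1.74], [-1.3, 1.37], [-1.96, 2.02], [-1.52, 1.47], [-3.14, 3.14]. Speed limits (rad/s): [2.22, 2.22, 2.79, 3.14, 3.14, 3.14].

## Interface

Orientations are given as a 3x3 rotation matrix whose columns are the frame's x, y, z axes.
In Python, from cell import arm gives the robot as it stands.
- The arm moves only by the tool move_arm, never from a script. Its argument "commands" is one flat list of numbers, 4 for each row, row after row: the shift along the tool's x, y, z in units of 12 cm (1.0 is 12 cm), then the turn about the tool's z in units of 180 degrees (1.0 is 180 degrees). A call has 1 to 12 rows; each row is the pose to reach, as a shift and turn from the pose commanded when the call began, along the tool's axes at that moment, turning the shorter way round; what a row does not reach only later rows make up. A row lasts 1/10 s, in which the tool goes at most 50 mm and 8.59 degrees, less where a joint would pass 70% of its speed; a pose out of reach is approached as far as the arm can. A call with a number of a shift or a turn outside -1 to 1 is refused whole. A call with a gripper value outside its range is refused whole. "grip" is the finger opening in mm, from 0 to 85.4, set as the call begins (left out, the last holds). The fingers move at their own pace and stop on an object; "force" is the grip in N (left out, the last holds). Time passes only in rows, so rows that repeat a pose let the fingers close. It gives the time, the measured TCP pose, the force, the opening and the grip force at its end, in the units of the state.
- arm.read_state(): the state, without advancing time (a new reading comes with each control period).
- arm.read_camera(name): name is "scene" or "side" or "wrist"; returns (picture, depth): 420x560x3 uint8, red, green, blue; 420x560 float32, m along the optical axis (not along the pixel's ray), 0 where there is no reading.
- arm.camera_params(name): a dict with "fx", "fy", "cx", "cy" (pixels), "k1" (the pictures are not rectified: a ray, as slopes to the right and down, at radius r is drawn at 1 + k1 r^2 times it, then the intrinsics apply), "origin" and "attitude" of the camera in the world. Camera axes: x right, y up, looking along -z (the intrinsics and any distortion apply to the point x, -y, -z); pixel columns grow to the right and rows downward; lengths in m; the calibration is good to about 2 mm. A picture is of the moment at which its call begins: read the wrist's pose just before it. camera_params takes no time and is no camera call; for the wrist camera it gives the pose at the moment of the call.
- arm.job_done(): hands the job in; it is judged then, once.
The state is a dict: "t": time; "joint_pos": joint angles; "qd": joint speeds; "effort": joint torques, N m; "eef_pos": TCP position; "eef_rot": TCP orientation; "wrist_force": force on the tool from outside, world axes, zero at the start; "wrist_torque": the same for the moment, N m; "opening": opening from 0.0 (shut) to 1.0 (fully open); "grasp_force": force on a finger pad.
Only numpy, scipy, OpenCV 4.12 (cv2) and the standard library are available. Lean on these libraries where they do the work, as an engineer would, in place of code of your own. Each camera call takes 0.05 s, during which the arm holds its last target. There are 200 camera calls.

## Working session

There is one attempt and no reset: what is moved stays moved. The work goes in short steps, Python scripts to look and compute and a tool call to move; the robot and the scene stay as the last step left them, time stands still between calls to the robot, and variables do not carry over. Pictures are saved under pics/ and viewed, at most 10 in all, crops included, and the job is handed in when it is done.

Besides the shell and the picture viewer there is one more tool, called as name(argument=value, ...), one argument or row to a line, values as JSON. move_arm: Moves the arm, as the interface text tells. Its arguments: {"type":"object","properties":{"commands":{"type":"array"},"grip":{"type":"number"},"force":{"type":"number"}},"required":["commands"]}

```bash
mkdir -p pics; cat > h.py <<'E'
import numpy as np, cv2
from cell import arm
def cam(n):
    p=arm.camera_params(n); im,d=arm.read_camera(n); return p,im,d
def cloud(p,d):
    v,u=np.mgrid[:d.shape[0],:d.shape[1]].astype(float)
    K=np.array([[p['fx'],0,p['cx']],[0,p['fy'],p['cy']],[0,0,1]])
    # r' = r(1+k1 r^2): OpenCV model
    q=cv2.undistortPoints(np.stack([u.ravel(),v.ravel()],1)[:,None],K,np.array([p['k1'],0,0,0.]))[:,0]
    ray=np.stack([q[:,0],-q[:,1],-np.ones(len(q))],1)@np.array(p['attitude']).T
    P=np.array(p['origin'])+ray*d.ravel()[:,None]
    return P.reshape(*d.shape,3),ray.reshape(*d.shape,3)
def plane(p,ray,u,v,z):
    r=ray[int(v),int(u)];o=np.array(p['origin']);return o+r*(z-o[2])/r[2]
def save(n,im): cv2.imwrite('pics/'+n+'.png',im[:,:,::-1])
E
python3 - <<'E'
from h import *
for n in ['scene','side','wrist']:
    p,im,d=cam(n); save(n+'0',im); np.savez(n+'0.npz',im=im,d=d,**{k:np.array(v) for k,v in p.items()}); print(n,p)
s=arm.read_state();print(s)
E
```

```text
scene {'fx': 393.6131356733704, 'fy': 393.6131356733704, 'cx': 280.4205558773004, 'cy': 208.8590386226554, 'k1': -0.09468559617717437, 'origin': array([ 1.10815193, -0.24821753,  0.56584969]), 'attitude': array([[ 0.30616708, -0.59537513,  0.7428258 ],
       [ 0.95178942,  0.17591978, -0.25129489],
       [ 0.01893698,  0.78395197,  0.6205326 ]])}
side {'fx': 478.9150082414762, 'fy': 478.9150082414762, 'cx': 278.4358448463306, 'cy': 212.50697334414534, 'k1': -0.10351559321630092, 'origin': array([0.11795626, 0.56350422, 0.94596726]), 'attitude': array([[-0.82155551,  0.44341714, -0.35836821],
       [-0.57009643, -0.63225873,  0.52463221],
       [ 0.00604949,  0.63531893,  0.77222617]])}
wrist {'fx': 329.56286061939693, 'fy': 329.56286061939693, 'cx': 278.24031304658564, 'cy': 214.75464361370214, 'k1': -0.053573814877173526, 'origin': array([ 0.2859247 , -0.44554005,  0.3731194 ]), 'attitude': array([[ 0.42769667,  0.8712028 ,  0.24100051],
       [-0.90392073,  0.41271394,  0.11222528],
       [-0.00169329, -0.26584374,  0.96401465]])}
{'t': 0.15, 'joint_pos': array([-1.26727568e+00,  2.91151714e-01, -1.53928412e-01,  1.12668142e+00,
        1.30186896e-05,  1.43150045e+00]), 'qd': array([-8.66133561e-05, -3.38696278e-04,  2.47994101e-03, -2.08292663e-03,
       -1.41031708e-03,  5.54249072e-04]), 'effort': array([ 1.17009709e-03, -5.37370706e+01,  3.31521034e+01,  1.14262060e-02,
       -1.58508569e-04,  4.92475010e-06]), 'eef_pos': array([ 0.22487385, -0.47406996,  0.24487294]), 'eef_rot': array([[ 9.03548433e-01,  4.28485885e-01, -2.76061392e-04],
       [ 4.28485949e-01, -9.03547971e-01,  9.24985682e-04],
       [ 1.46908598e-04, -9.54057791e-04, -9.99999534e-01]]), 'wrist_force': array([ 0.89337429,  0.42946871, -0.64314797]), 'wrist_torque': array([-0.028279  , -0.0189765 , -0.01266942]), 'grasp_force': 0.0, 'opening': 0.9987063307541623}
```

View pics/scene0.png

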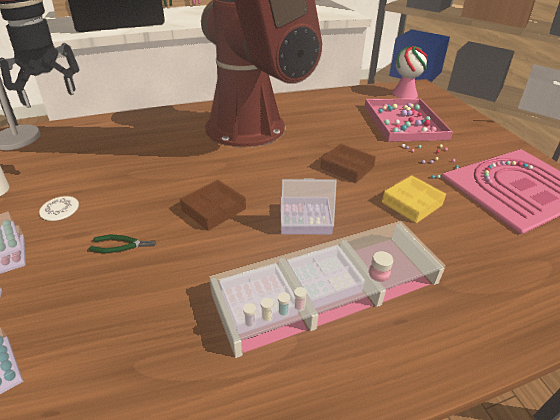

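View pics/side0.png

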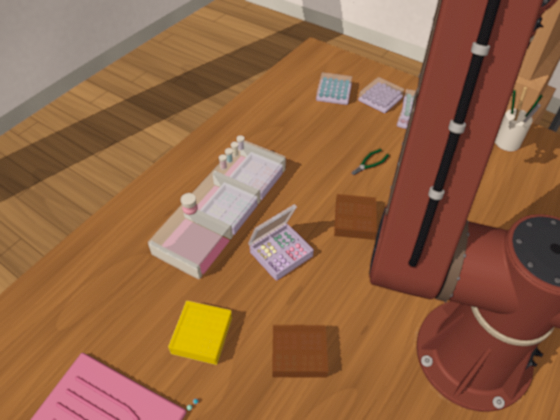

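The scene view shows the open lilac box at about (307,210). The riser spans (211,280) to (443,268), and its free bay is the +y one, on the right under the jar at (381,265). In the side view the box is at (281,250) with its lid up at (272,228), and the free bay is at (190,240).

```bash
python3 - <<'E'
from h import *
a=np.load('scene0.npz');b=np.load('side0.npz')
A=cv2.resize(a['im'][165:365,200:460],None,fx=3.07,fy=3,interpolation=cv2.INTER_CUBIC)[:600,:800]
save('cs',A)
B=cv2.resize(b['im'][130:290,140:340],None,fx=4,fy=3.75,interpolation=cv2.INTER_CUBIC)
save('cb',B)
for n,f,pts in [('scene',a,[(307,210),(309,185),(330,268),(256,285),(420,265),(403,226),(281,230),(333,232)]),('side',b,[(281,250),(190,240),(228,205),(258,172),(285,275),(272,228),(206,272)])]:
    P,ray=cloud(f,f['d'])
    for u,v in pts: print(n,u,v,P[v,u].round(3))
E
```

```text
scene 307 210 [0.523 0.008 0.061]
scene 309 185 [0.505 0.016 0.11 ]
scene 330 268 [ 0.678 -0.007  0.05 ]
scene 256 285 [ 0.676 -0.143  0.048]
scene 420 265 [0.718 0.158 0.047]
scene 403 226 [0.613 0.185 0.048]
scene 281 230 [ 0.512 -0.044  0.01 ]
scene 333 232 [ 0.539  0.066 -0.001]
side 281 250 [0.477 0.025 0.021]
side 190 240 [0.656 0.14  0.048]
side 228 205 [0.648 0.007 0.05 ]
side 258 172 [ 0.655 -0.126  0.051]
side 285 275 [ 0.438  0.065 -0.002]
side 272 228 [ 0.524 -0.004  0.04 ]
side 206 272 [0.592 0.165 0.001]
```

View pics/cs.png

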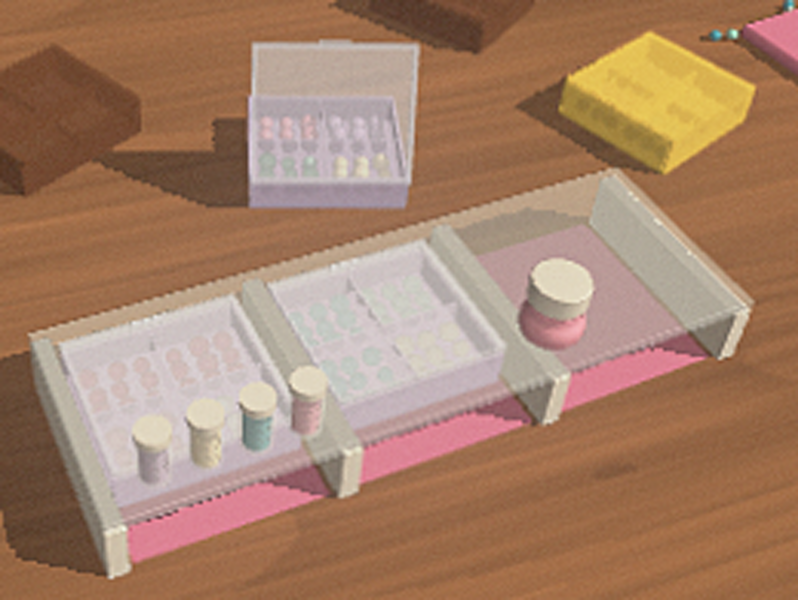

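View pics/cb.png

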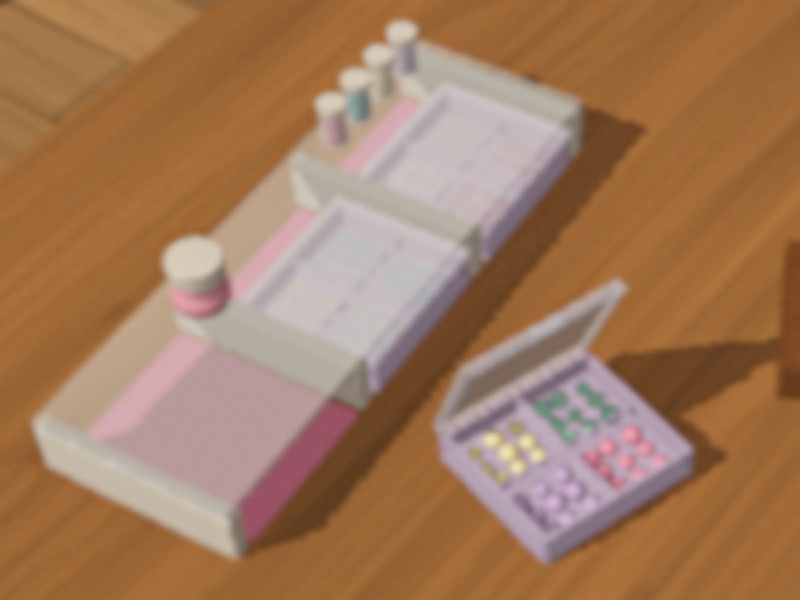

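Scene crop: the box's hinge-side top corners are at (250,183) and (410,185) and the lid's top edge runs (253,43)–(418,45). The riser top corners are at (30,337), (612,172), (752,305) and (105,525). Side crop: the box rim corners are at (440,440), (548,543), (690,455) and (590,352), and the riser corners at (240,515), (37,422) and (582,100).

```bash
python3 - <<'E'
from h import *
a=np.load('scene0.npz');b=np.load('side0.npz')
Pa,ra=cloud(a,a['d']);Pb,rb=cloud(b,b['d'])
S=lambda x,y,z:plane(a,ra,round(200+x/3.07),round(165+y/3),z).round(4)[:2]
B=lambda x,y,z:plane(b,rb,round(140+x/4),round(130+y/3.75),z).round(4)[:2]
print('box scene',S(250,183,.026),S(410,185,.026),'bottom',S(250,207,0),S(408,207,0))
print('box side',[B(*q,.026) for q in [(440,440),(548,543),(690,455),(590,352)]])
print('box side bot',B(548,560,0),B(692,475,0))
print('riser scene',[S(*q,.05) for q in [(30,337),(612,172),(752,305),(105,525)]])
print('riser side',[B(*q,.05) for q in [(240,515),(37,422),(582,100)]])
for n,P in (('scene',Pa),('side',Pb)):
    m=(P[...,2]>.043)&(P[...,2]<.056)&(P[...,0]>.56)&(P[...,0]<.85)&(abs(P[...,1])<.3)
    print(n,'riser rect',cv2.minAreaRect(P[m][:,:2].astype(np.float32)),m.sum(),np.median(P[m][:,2]))
    m=(P[...,2]>.012)&(P[...,2]<.2)&(P[...,0]>.4)&(P[...,0]<.58)&(abs(P[...,1]-.01)<.08)
    Q=P[m]; print(n,'box pts',m.sum(),Q.min(0),Q.max(0))
    L=Q[Q[:,2]>.05]; print('lid',len(L))
    if len(L)>50:
        c=L.mean(0);u,s,vt=np.linalg.svd(L-c,full_matrices=False);print(c,vt[2],s); print('top',np.percentile(L[:,2],99.5), L[L[:,2]>np.percentile(L[:,2],97)].mean(0))
# triangulate lid top corners
def tri(pa,r1,pb,r2):
    o1,o2=a['origin'],b['origin'];A=np.stack([r1,-r2],1);t=np.linalg.lstsq(A,o2-o1,rcond=None)[0]
    x,y=o1+r1*t[0],o2+r2*t[1];return ((x+y)/2).round(4),np.linalg.norm(x-y).round(4)
R=lambda x,y:ra[round(165+y/3),round(200+x/3.07)]
T=lambda x,y:rb[round(130+y/3.75),round(140+x/4)]
print('lid corner +y',tri(a,R(418,45),b,T(445,420)),'?','-y',tri(a,R(253,43),b,T(622,286)))
E
```

```text
box scene [ 0.5173 -0.0462] [0.5523 0.0596] bottom [ 0.5138 -0.0445] [0.5461 0.063 ]
box side [array([0.5398, 0.0631]), array([0.4437, 0.0899]), array([ 0.4143, -0.0108]), array([ 0.5051, -0.0451])]
box side bot [0.4468 0.0854] [ 0.4114 -0.0137]
riser scene [array([ 0.6372, -0.2147]), array([0.6015, 0.1819]), array([0.7391, 0.1971]), array([ 0.7717, -0.2027])]
riser side [array([0.587 , 0.1836]), array([0.727, 0.202]), array([ 0.6271, -0.2153])]
scene riser rect ((0.6832926869392395, -0.007089883089065552), (0.14278772473335266, 0.4099445044994354), 5.082870960235596) 12371 0.048419139880575224
scene box pts 2724 [ 0.42127773 -0.04458905  0.01204334] [0.5497574  0.06886515 0.12338274]
lid 1966
[0.51342856 0.01280481 0.08743107] [ 0.89662267 -0.27276631  0.34880699] [1.40625966 1.00140683 0.06186996]
top 0.12200399628200274 [0.5002652  0.01623836 0.12152043]
side riser rect ((0.6820182204246521, -0.007102087140083313), (0.14449059963226318, 0.41256392002105713), 5.3730950355529785) 6672 0.04974802107271603
side box pts 1708 [ 0.41599766 -0.04575726  0.01201001] [0.54813729 0.08971371 0.12665037]
lid 424
[0.50730801 0.01534239 0.09563811] [-0.89303996  0.27524032 -0.35598089] [0.73396171 0.55247671 0.04319167]
top 0.1254300900474159 [0.49447871 0.0086002  0.12479435]
lid corner +y (array([0.505 , 0.086 , 0.1054]), np.float64(0.0188)) ? -y (array([ 0.4804, -0.0353,  0.1192]), np.float64(0.0026))
```

move_arm(
  commands=[0.4,-0.22,0,0,0.8,-0.44,0,0,1,-0.55,0,0,1,-0.55,0,0],
  grip=0,
  force=20,
)

```text
t: 0.55
eef_pos: [0.3067, -0.3598, 0.2453]
eef_rot: [[0.902, 0.432, 0.0], [0.432, -0.902, 0.002], [0.001, -0.001, -1.0]]
wrist_force: [-0.9, 0.5, -0.1]
opening: 0.331
grasp_force: 0.0
```

move_arm(
  commands=[0.4,-0.22,0,0,0.8,-0.44,0,0,1,-0.55,0,0,1,-0.55,0,0],
)

```text
t: 0.95
eef_pos: [0.3868, -0.2496, 0.2453]
eef_rot: [[0.902, 0.432, 0.0], [0.432, -0.902, 0.001], [0.001, -0.001, -1.0]]
wrist_force: [-0.7, -0.1, -0.4]
opening: 0.001
grasp_force: 0.0
```

move_arm(
  commands=[0.4,-0.22,0,0,0.8,-0.44,0,0,1,-0.55,0,0,1,-0.55,0,0],
)

```text
t: 1.35
eef_pos: [0.4671, -0.1393, 0.2451]
eef_rot: [[0.902, 0.432, 0.0], [0.432, -0.902, 0.001], [0.001, -0.0, -1.0]]
wrist_force: [-0.1, -0.5, 0.1]
opening: 0.002
grasp_force: 0.0
```

move_arm(
  commands=[0.4,-0.22,0,0.047,0.8,-0.44,0,0.094,1,-0.55,0,0.141,1,-0.55,0,0.188,1,-0.55,0,0.236,1,-0.55,0,0.236,1,-0.55,0,0.236],
)

```text
t: 2.05
eef_pos: [0.5377, -0.0603, 0.2452]
eef_rot: [[0.967, -0.256, 0.005], [-0.256, -0.966, 0.023], [-0.001, -0.024, -1.0]]
wrist_force: [-1.6, 0.1, -0.0]
opening: 0.003
grasp_force: 0.0
```

```bash
cat >> h.py <<'E'
def go(x,y,z,yawdeg):
    s=arm.read_state();R=np.array(s['eef_rot']);p=np.array(s['eef_pos'])
    yaw=np.degrees(np.arctan2(R[1,0],R[0,0]))
    return ((R.T@(np.array([x,y,z])-p))/.12).round(3),round((yaw-yawdeg)/180,3)
def st():
    s=arm.read_state();R=np.array(s['eef_rot']);print('t',round(s['t'],2),'tcp',np.round(s['eef_pos'],4),'yaw',np.degrees(np.arctan2(R[1,0],R[0,0])).round(2),'F',np.round(s['wrist_force'],2),'open',round(s['opening'],2))
E
python3 - <<'E'
from h import *
st();print(arm.tcp_to_tips)
print(go(.586,-.0095,.2,-17))
p,im,d=cam('wrist');save('w1',im);np.savez('w1.npz',im=im,d=d,**p)
E
```

```text
t 2.05 tcp [ 0.5377 -0.0603  0.2452] yaw -14.84 F [-1.58  0.13 -0.02] open 0.0
0.014
(array([ 0.281, -0.503,  0.388]), np.float64(0.012))
```

View pics/w1.png

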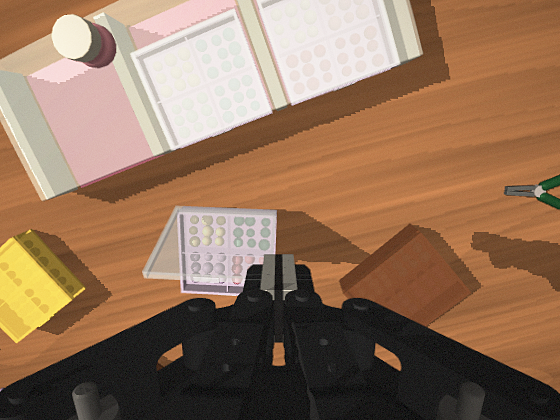

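The wrist view shows the box at about (228,250) with its lid leaning to the front-left (free edge from (145,275) to (250,280)) and hinge edge from (180,208) to (277,210). The free bay patch is at (90,125) and the jar at (82,42).

move_arm(
  commands=[0.14,-0.25,0,0.006,0.28,-0.5,0.1,0.012,0.28,-0.5,0.2,0.012,0.28,-0.5,0.2,0.012,0.28,-0.5,0.2,0.012],
)

```text
t: 2.6
eef_pos: [0.5762, -0.0446, 0.2224]
eef_rot: [[0.973, -0.231, 0.009], [-0.231, -0.971, 0.056], [-0.004, -0.056, -0.998]]
wrist_force: [1.0, 0.1, -0.1]
opening: -0.001
grasp_force: 0.0
```

```bash
python3 - <<'E'
from h import *
a=np.load('w1.npz');P,r=cloud(a,a['d'])
for u,v in [(180,208),(277,210),(181,290),(228,209)]: print(u,v,plane(a,r,u,v,.026).round(4),P[v,u].round(3))
m=(P[...,2]>.043)&(P[...,2]<.056)&(P[...,0]>.56);print(cv2.minAreaRect(P[m][:,:2].astype(np.float32)))
m=(P[...,2]>.05)&(P[...,0]<.56)&(P[...,0]>.42)&(P[...,1]>-.06)&(P[...,1]<.1)
m[:, 245:]=0;L=P[m];c=L.mean(0);print(len(L),c,np.linalg.svd(L-c,full_matrices=False)[2][2],L[L[:,2]>np.percentile(L[:,2],97)].mean(0))
st()
p,im,d=cam('wrist');save('w2',im);np.savez('w2.npz',im=im,d=d,**p)
P,r=cloud(p,d)
m=(P[...,2]>.044)&(P[...,2]<.056)&(P[...,0]>.56);print(cv2.minAreaRect(P[m][:,:2].astype(np.float32)))
h=np.array([.529,.008]);e=np.array([.956,-.292])
for f,z in ((.04,.145),(.011,.122)):
    q=h+(f)*e;print(q,go(*q,z,-17))
E
```

```text
180 208 [0.546  0.0552 0.026 ] [0.547 0.052 0.035]
277 210 [ 0.5169 -0.0478  0.026 ] [ 0.51  -0.045 -0.001]
181 290 [0.4507 0.088  0.026 ] [0.451 0.088 0.026]
228 209 [0.5315 0.0039 0.026 ] [0.533 0.002 0.032]
((0.6824086308479309, -0.007395744323730469), (0.1406627893447876, 0.4086613357067108), 5.1386799812316895)
21150 [ 0.54347995 -0.02090173  0.24941831] [-0.98055839  0.05070986  0.18956199] [ 0.55902572 -0.05617491  0.32864989]
t 2.6 tcp [ 0.5762 -0.0446  0.2224] yaw -13.35 F [ 1.04  0.08 -0.05] open -0.0
((0.6825434565544128, -0.007540032267570496), (0.1405445635318756, 0.4095420241355896), 5.012994766235352)
[ 0.56724 -0.00368] (array([-0.152, -0.277,  0.667]), np.float64(0.02))
[0.539516 0.004788] (array([-0.393, -0.282,  0.86 ]), np.float64(0.02))
```

```bash
python3 - <<'E'
from h import *
s=arm.read_state();print(s['joint_pos'].round(3),s['qd'].round(3),s['effort'].round(2))
E
```

```text
[-0.234  0.403 -0.051  1.12   0.056  3.141] [-0.001 -0.008  0.009 -0.002  0.002  0.001] [ 6.000e-02 -6.006e+01  3.260e+01 -0.000e+00  2.400e-01 -0.000e+00]
```

Joint 6 is at its limit, which means tool yaw has to stay at or above q1. I'll turn the gripper half round instead, which gives the same grasp.

move_arm(
  commands=[0,0,0,-0.045,0,0,0,-0.09,0,0,0,-0.135,0,0,0,-0.18,0,0,0,-0.225,0,0,0,-0.27,0,0,0,-0.315,0,0,0,-0.36,0,0,0,-0.405,0,0,0,-0.45,0,0,0,-0.5,0,0,0,-0.5],
)

```text
t: 3.85
eef_pos: [0.5771, -0.0448, 0.2235]
eef_rot: [[0.228, 0.974, 0.012], [0.972, -0.229, 0.055], [0.056, -0.001, -0.998]]
wrist_force: [0.3, 0.4, 0.0]
opening: -0.001
grasp_force: 0.0
```

move_arm(
  commands=[0,0,0,-0.045,0,0,0,-0.09,0,0,0,-0.135,0,0,0,-0.18,0,0,0,-0.225,0,0,0,-0.27,0,0,0,-0.315,0,0,0,-0.36,0,0,0,-0.405,0,0,0,-0.45,0,0,0,-0.5,0,0,0,-0.5],
)

```text
t: 5.05
eef_pos: [0.5771, -0.0447, 0.2233]
eef_rot: [[-0.973, 0.232, 0.011], [0.232, 0.971, 0.055], [0.002, 0.057, -0.998]]
wrist_force: [-0.4, -0.2, -0.4]
opening: 0.001
grasp_force: 0.0
```

```bash
python3 - <<'E'
from h import *
s=arm.read_state();print(s['joint_pos'].round(3),s['eef_rot'].round(3));st()
h=np.array([.529,.007]);e=np.array([.956,-.292])
for f,z in ((.04,.145),(.011,.122)):
    q=h+(f)*e;print(q,go(*q,z,163))
E
```

```text
[-0.234  0.403 -0.05   1.12   0.057  0.   ] [[-0.973  0.232  0.011]
 [ 0.232  0.971  0.055]
 [ 0.002  0.057 -0.998]]
t 5.05 tcp [ 0.5771 -0.0447  0.2233] yaw 166.56 F [-0.39 -0.18 -0.37] open 0.0
[ 0.56724 -0.00468] (array([0.157, 0.268, 0.669]), np.float64(0.02))
[0.539516 0.003788] (array([0.397, 0.272, 0.861]), np.float64(0.02))
```

move_arm(
  commands=[0.08,0.13,0.2,0.01,0.15,0.27,0.5,0.02,0.157,0.27,0.75,0.02,0.157,0.27,0.86,0.02,0.157,0.27,0.86,0.02,0.157,0.27,0.86,0.02],
)

```text
t: 5.65
eef_pos: [0.5678, -0.0032, 0.1223]
eef_rot: [[-0.955, 0.295, 0.011], [0.295, 0.954, 0.056], [0.006, 0.056, -0.998]]
wrist_force: [1.0, -0.8, 0.4]
opening: -0.003
grasp_force: 0.0
```

```bash
python3 - <<'E'
from h import *
st()
p,im,d=cam('wrist');save('w3',im);np.savez('w3.npz',im=im,d=d,**p)
h=np.array([.529,.007]);e=np.array([.956,-.292])
r=.085
for th in (70,60,50,40,30,20,10,5,0,-2):
    t=np.radians(th);cx=-r*np.cos(t)+.008*np.sin(t)+.011;z=.026+r*np.sin(t)+.008*np.cos(t)+.014
    q=h+cx*e;print(th,q.round(3),round(z,3),go(*q,z,163))
E
```

```text
t 5.65 tcp [ 0.5678 -0.0032  0.1223] yaw 162.83 F [ 0.97 -0.8   0.38] open -0.0
70 [0.519 0.01 ] 0.123 (array([ 0.426, -0.014,  0.002]), np.float64(-0.001))
60 [0.506 0.014] 0.118 (array([ 0.542, -0.017,  0.044]), np.float64(-0.001))
50 [0.493 0.018] 0.11 (array([ 0.65 , -0.021,  0.106]), np.float64(-0.001))
40 [0.482 0.021] 0.101 (array([ 0.745, -0.025,  0.185]), np.float64(-0.001))
30 [0.473 0.024] 0.089 (array([ 0.825, -0.031,  0.28 ]), np.float64(-0.001))
20 [0.466 0.026] 0.077 (array([ 0.887, -0.037,  0.387]), np.float64(-0.001))
10 [0.461 0.028] 0.063 (array([ 0.929, -0.044,  0.503]), np.float64(-0.001))
5 [0.459 0.028] 0.055 (array([ 0.943, -0.047,  0.564]), np.float64(-0.001))
0 [0.458 0.029] 0.048 (array([ 0.951, -0.051,  0.625]), np.float64(-0.001))
-2 [0.458 0.029] 0.045 (array([ 0.953, -0.052,  0.65 ]), np.float64(-0.001))
```

View pics/w3.png

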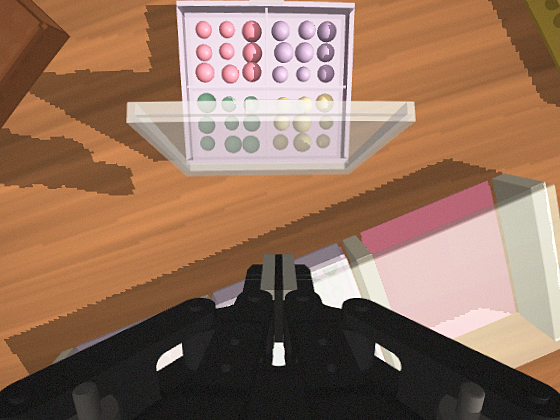

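The wrist view shows the closed fingers (278,270) behind the lid. The lid's free edge, (128,105)–(413,105), is level in the picture, so the tool is aligned and centred. Next I swing the lid along its arc.

move_arm(
  commands=[0.2,-0.01,0,0,0.36,-0.012,0,0,0.43,-0.014,0,0,0.49,-0.015,0.02,0,0.54,-0.017,0.044,0,0.6,-0.02,0.07,0,0.65,-0.021,0.106,0,0.7,-0.023,0.14,0,0.745,-0.025,0.185,0,0.785,-0.028,0.23,0,0.825,-0.03,0.28,0,0.825,-0.03,0.28,0],
)

```text
t: 6.9
eef_pos: [0.4709, 0.0245, 0.0875]
eef_rot: [[-0.957, 0.291, 0.009], [0.291, 0.955, 0.056], [0.008, 0.056, -0.998]]
wrist_force: [0.1, 0.4, 0.1]
opening: -0.002
grasp_force: 0.0
```

```bash
cat > lid.py <<'E'
from h import *
import sys
st()
p,im,d=cam('side');save(sys.argv[1],cv2.resize(im[170:300,200:360],(640,520),interpolation=cv2.INTER_CUBIC))
h=np.array([.529,.007]);e=np.array([.956,-.292]);r=.085
for th in (30,20,10,5,0,-2):
    t=np.radians(th);cx=-r*np.cos(t)+.008*np.sin(t)+.011;z=.026+r*np.sin(t)+.008*np.cos(t)+.014
    q=h+cx*e;print(th,q.round(3),round(z,3),go(*q,z,163))
E
python3 lid.py s1
```

```text
t 6.9 tcp [0.4709 0.0245 0.0875] yaw 163.06 F [0.14 0.4  0.05] open -0.0
30 [0.473 0.024] 0.089 (array([-0.012,  0.002, -0.012]), np.float64(0.0))
20 [0.466 0.026] 0.077 (array([ 0.05 , -0.004,  0.096]), np.float64(0.0))
10 [0.461 0.028] 0.063 (array([ 0.093, -0.01 ,  0.212]), np.float64(0.0))
5 [0.459 0.028] 0.055 (array([ 0.106, -0.014,  0.272]), np.float64(0.0))
0 [0.458 0.029] 0.048 (array([ 0.114, -0.017,  0.334]), np.float64(0.0))
-2 [0.458 0.029] 0.045 (array([ 0.116, -0.019,  0.359]), np.float64(0.0))
```

View pics/s1.png

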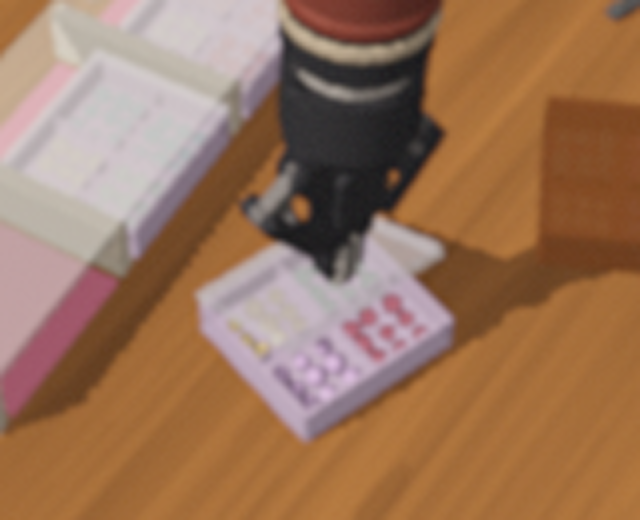

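The side view shows the lid leaning over the box with the fingertips (345,265) on its outer face, and the base hasn't moved. I'll continue down.

move_arm(
  commands=[0.025,-0.002,0.05,0,0.05,-0.004,0.096,0,0.075,-0.007,0.15,0,0.093,-0.01,0.21,0,0.106,-0.014,0.27,0,0.11,-0.016,0.3,0,0.114,-0.017,0.32,0,0.114,-0.017,0.33,0,0.114,-0.017,0.33,0],
)

```text
t: 7.85
eef_pos: [0.459, 0.0284, 0.0488]
eef_rot: [[-0.957, 0.291, 0.011], [0.292, 0.955, 0.056], [0.006, 0.056, -0.998]]
wrist_force: [0.1, 0.0, -0.1]
opening: -0.001
grasp_force: 0.0
```

move_arm(
  commands=[0,0,0.01,0,0,0,0.01,0],
)

```text
t: 8.05
eef_pos: [0.4593, 0.0285, 0.0481]
eef_rot: [[-0.957, 0.291, 0.012], [0.292, 0.955, 0.056], [0.005, 0.056, -0.998]]
wrist_force: [-2.2, -0.2, 6.2]
opening: 0.002
grasp_force: 3.0
```

move_arm(
  commands=[0,0,0.006,0,0,0,0.006,0],
)

```text
t: 8.25
eef_pos: [0.4593, 0.0284, 0.0478]
eef_rot: [[-0.957, 0.291, 0.012], [0.292, 0.955, 0.055], [0.005, 0.056, -0.998]]
wrist_force: [-4.2, -0.1, 14.5]
opening: -0.001
grasp_force: 7.0
```

move_arm(
  commands=[0,0,-0.2,0,0,0,-0.5,0,0,0,-0.8,0,0,0,-0.8,0],
)

```text
t: 8.65
eef_pos: [0.4608, 0.0227, 0.147]
eef_rot: [[-0.957, 0.291, 0.018], [0.292, 0.955, 0.055], [-0.001, 0.058, -0.998]]
wrist_force: [0.3, 0.4, 0.1]
opening: -0.0
grasp_force: 0.0
```

```bash
python3 - <<'E'
from h import *
st()
for n in ('wrist','side','scene'):
    p,im,d=cam(n);save(n+'4',im);np.savez(n+'4.npz',im=im,d=d,**p)
    P,r=cloud(p,d)
    if n=='scene':continue
    m=(P[...,2]>.028)&(P[...,2]<.042)&(P[...,0]>.4)&(P[...,0]<.57)&(abs(P[...,1]-.02)<.09)
    m=cv2.morphologyEx(m.astype(np.uint8),cv2.MORPH_OPEN,np.ones((3,3)))>0
    Q=P[m];print(n,m.sum(),np.median(Q[:,2]),cv2.minAreaRect(Q[:,:2].astype(np.float32)))
    R=Q-Q.mean(0);vt=np.linalg.svd(R,full_matrices=False)[2];print('normal',vt[2])
    m=(P[...,2]>.045)&(P[...,2]<.08)&(P[...,0]>.4)&(P[...,0]<.55)&(abs(P[...,1]-.02)<.07);print('above',m.sum())
E
```

```text
t 8.65 tcp [0.4608 0.0227 0.147 ] yaw 163.05 F [0.3  0.43 0.07] open -0.0
wrist 15065 0.03372654915707568 ((0.478596568107605, 0.022514279931783676), (0.11084844172000885, 0.10317891836166382), 72.99697875976562)
normal [-3.34744244e-03 -5.51954859e-04  9.99994245e-01]
above 0
side 1685 0.033673769236058915 ((0.47851669788360596, 0.022577252238988876), (0.11146660149097443, 0.10437075793743134), 72.57121276855469)
normal [-6.43475784e-04 -1.44474207e-03 -9.99998749e-01]
above 0
```

View pics/wrist4.png

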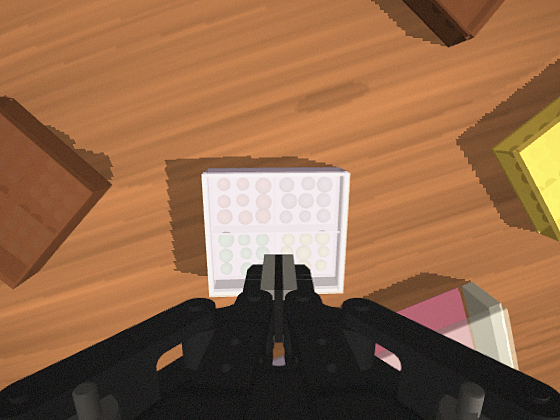

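The lid is shut flat: the top is at 0.034 with a vertical normal, and both views agree on the pose. In the wrist view the box is at (275,230), with brown look-alikes at left and top right and the yellow one at right. Now I plan the side push that turns the box and brings it onto the bay axis.

```bash
cat >> h.py <<'E'
T=np.array([.6509,.1223]);TY=5.1
def rot(d): d=np.radians(d);return np.array([[np.cos(d),-np.sin(d)],[np.sin(d),np.cos(d)]])
def boxfit(n,zlo=.028,zhi=.040,x=(.4,.6),y=(-.07,.19)):
    p,im,d=cam(n);P,r=cloud(p,d)
    m=(P[...,2]>zlo)&(P[...,2]<zhi)&(P[...,0]>x[0])&(P[...,0]<x[1])&(P[...,1]>y[0])&(P[...,1]<y[1])
    hsv=cv2.cvtColor(im,cv2.COLOR_RGB2HSV);m&=(hsv[...,1]<90)&(hsv[...,2]>110)
    m=cv2.morphologyEx(m.astype(np.uint8),cv2.MORPH_OPEN,np.ones((3,3)))
    k,l,s,c=cv2.connectedComponentsWithStats(m);i=1+np.argmax(s[1:,4])
    R=cv2.minAreaRect(P[l==i][:,:2].astype(np.float32));return R,im
E
python3 - <<'E'
from h import *
for n in('wrist','side'):
    a=np.load(n+'4.npz');P,r=cloud(a,a['d']);h=cv2.cvtColor(a['im'],cv2.COLOR_RGB2HSV)
    for nm,lo,hi in(('yellow',(22,120,80),(35,255,255)),('brown',(0,60,0),(15,255,110))):
        m=(cv2.inRange(h,lo,hi)>0)&(P[...,2]>.015)&(P[...,2]<.06)&(P[...,0]>.3)&(P[...,0]<.7)
        k,l,s,c=cv2.connectedComponentsWithStats(m.astype(np.uint8))
        for i in range(1,k):
            if s[i,4]>200:
                Q=P[l==i];print(n,nm,s[i,4],Q.min(0).round(3),Q.max(0).round(3))
print(boxfit('side')[0])
c=np.array([.4785,.0225]);yaw=-17.2
q=c+rot(yaw)@[0,-.085];print('pre',q,go(*q,.10,yaw+90),go(*q,.022,yaw+90)[0])
E
```

```text
wrist yellow 3890 [0.449 0.222 0.015] [0.564 0.274 0.036]
wrist brown 741 [0.343 0.17  0.015] [0.38  0.199 0.036]
wrist brown 2014 [ 0.317 -0.194  0.015] [ 0.455 -0.095  0.035]
side yellow 2597 [0.431 0.223 0.015] [0.562 0.361 0.04 ]
((0.47877541184425354, 0.02213413268327713), (0.11227194964885712, 0.10594440996646881), 72.22150421142578)
pre [ 0.45336482 -0.05869866] (array([-0.171, -0.682,  0.312]), np.float64(0.501)) [-0.175 -0.719  0.961]
```

move_arm(
  commands=[-0.02,-0.1,0,0.045,-0.04,-0.2,0,0.09,-0.06,-0.3,0,0.135,-0.09,-0.4,0,0.18,-0.12,-0.5,0,0.225,-0.15,-0.6,0,0.27,-0.171,-0.68,0,0.315,-0.171,-0.68,0.1,0.36,-0.171,-0.682,0.2,0.405,-0.171,-0.682,0.31,0.45,-0.171,-0.682,0.31,0.501,-0.171,-0.682,0.31,0.501],
  grip=60,
)

```text
t: 10.05
eef_pos: [0.4529, -0.0584, 0.0995]
eef_rot: [[0.297, 0.955, 0.008], [0.953, -0.297, 0.057], [0.056, -0.009, -0.998]]
wrist_force: [0.1, -0.1, 0.1]
opening: 0.704
grasp_force: 0.0
```

```bash
python3 - <<'E'
from h import *
st()
p,im,d=cam('wrist');save('w5',im)
c=np.array([.4785,.0225]);yaw=-17.2
q=c+rot(yaw)@[0,-.085];print('pre',q,go(*q,.022,yaw+90))
P,r=cloud(p,d);R=np.array(arm.read_state()['eef_rot']);t=np.array(arm.read_state()['eef_pos'])
L=(P-t)@R  # tool coords
m=(abs(L[...,0])<.02)&(L[...,2]>-.05)&(L[...,2]<.04)&(abs(L[...,1])<.07)&(d>0)
print('finger pts tool frame',L[m].min(0),L[m].max(0),m.sum())
E
```

```text
t 10.05 tcp [ 0.4529 -0.0584  0.0995] yaw 72.7 F [ 0.13 -0.14  0.14] open 0.7
pre [ 0.45336482 -0.05869866] (array([-0.038,  0.006,  0.648]), np.float64(0.001))
finger pts tool frame [-0.01329816 -0.06409638 -0.04999892] [0.01427237 0.0631927  0.01048559] 16290
```

View pics/w5.png

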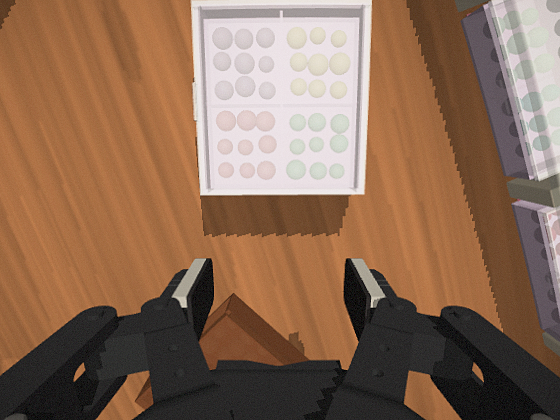

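The wrist view shows the open fork (210,280)/(355,280) squarely facing the box's -y side (lower edge at row 193) and centred on it. I'll lower it and compute the push arc.

move_arm(
  commands=[-0.01,0,0.2,0,-0.02,0,0.4,0,-0.037,0.005,0.6,0,-0.037,0.005,0.645,0,-0.037,0.005,0.645,0],
)

```text
t: 10.6
eef_pos: [0.4535, -0.0586, 0.0229]
eef_rot: [[0.292, 0.956, 0.009], [0.955, -0.292, 0.056], [0.056, -0.008, -0.998]]
wrist_force: [-0.4, -0.1, 0.8]
opening: 0.701
grasp_force: 0.0
```

```bash
cat >> h.py <<'E'
def arc(c0,y0,c1,y1,off,fork,z,n,D):
    # fork: unit offset dir in box frame ; D distance of TCP from box centre; tool yaw=box yaw+off
    c0,c1=np.array(c0),np.array(c1);w=np.radians(y1-y0);out=[]
    for k in range(n+1):
        s=k/n
        if abs(w)<1e-3:c=c0+s*(c1-c0)
        else:
            L=np.linalg.norm(c1-c0);a=np.arctan2(*(c1-c0)[::-1]);rr=L/2/np.sin(w/2)
            h=a-w/2;c=c0+rr*np.array([np.sin(h+w*s)-np.sin(h),np.cos(h)-np.cos(h+w*s)])
        y=y0+s*(y1-y0);q=c+rot(y)@(np.array(fork)*D);g=go(*q,z,y+off);print(k,q.round(4),round(y,1),g[0],g[1])
E
python3 - <<'E'
from h import *
st();print(boxfit('side')[0])
arc((.4785,.0225),-17.2,(.4875,.1077),5.1,90,(0,-1),.022,10,.055+.0125)
E
```

```text
t 10.6 tcp [ 0.4535 -0.0586  0.0229] yaw 72.98 F [-0.42 -0.11  0.77] open 0.7
((0.47827374935150146, 0.022585250437259674), (0.1130300834774971, 0.10445068031549454), 73.06941223144531)
0 [ 0.4585 -0.042 ] -17.2 [ 0.144 -0.006  0.022] 0.001
1 [ 0.4634 -0.0344] -15.0 [0.216 0.014 0.026] -0.012
2 [ 0.4681 -0.0267] -12.7 [0.289 0.032 0.03 ] -0.024
3 [ 0.4724 -0.0188] -10.5 [0.363 0.047 0.034] -0.036
4 [ 0.4764 -0.0107] -8.3 [0.437 0.059 0.038] -0.049
5 [ 0.48   -0.0025] -6.1 [0.511 0.069 0.042] -0.061
6 [0.4834 0.0059] -3.8 [0.586 0.075 0.047] -0.073
7 [0.4864 0.0144] -1.6 [0.661 0.078 0.051] -0.086
8 [0.4891 0.023 ] 0.6 [0.736 0.079 0.055] -0.098
9 [0.4915 0.0317] 2.9 [0.811 0.076 0.059] -0.111
10 [0.4935 0.0405] 5.1 [0.885 0.071 0.064] -0.123
```

move_arm(
  commands=[0.08,-0.003,0.01,0,0.12,-0.006,0.02,0,0.144,-0.006,0.022,0,0.18,0.004,0.024,-0.006,0.216,0.014,0.026,-0.012,0.253,0.023,0.028,-0.018,0.289,0.032,0.03,-0.024,0.326,0.04,0.032,-0.03,0.363,0.047,0.034,-0.036,0.4,0.053,0.036,-0.042,0.437,0.059,0.038,-0.049,0.437,0.059,0.038,-0.049],
)

```text
t: 11.85
eef_pos: [0.4768, -0.01, 0.0218]
eef_rot: [[0.143, 0.99, 0.011], [0.988, -0.143, 0.056], [0.057, 0.003, -0.998]]
wrist_force: [1.6, -1.8, 1.1]
opening: 0.704
grasp_force: 0.5
```

```bash
python3 - <<'E'
from h import *
st();print(boxfit('wrist')[0]);print(boxfit('side')[0])
arc((.4785,.0225),-17.2,(.4875,.1077),5.1,90,(0,-1),.022,10,.055+.0125)
E
```

```text
t 11.85 tcp [ 0.4768 -0.01    0.0218] yaw 81.79 F [ 1.63 -1.75  1.1 ] open 0.7
((0.4853421151638031, 0.048162080347537994), (0.09942757338285446, 0.10265710204839706), 81.68550872802734)
((0.48585784435272217, 0.05355001240968704), (0.11624617874622345, 0.10444966703653336), 81.60205078125)
0 [ 0.4585 -0.042 ] -17.2 [-0.284 -0.108 -0.02 ] 0.05
1 [ 0.4634 -0.0344] -15.0 [-0.216 -0.076 -0.016] 0.037
2 [ 0.4681 -0.0267] -12.7 [-0.146 -0.047 -0.012] 0.025
3 [ 0.4724 -0.0188] -10.5 [-0.076 -0.021 -0.008] 0.012
4 [ 0.4764 -0.0107] -8.3 [-0.005  0.002 -0.004] -0.0
5 [ 0.48   -0.0025] -6.1 [0.067 0.022 0.   ] -0.012
6 [0.4834 0.0059] -3.8 [0.14  0.04  0.005] -0.025
7 [0.4864 0.0144] -1.6 [0.214 0.055 0.009] -0.037
8 [0.4891 0.023 ] 0.6 [0.288 0.067 0.013] -0.05
9 [0.4915 0.0317] 2.9 [0.362 0.076 0.018] -0.062
10 [0.4935 0.0405] 5.1 [0.437 0.082 0.022] -0.074
```

move_arm(
  commands=[0.033,0.011,0.001,-0.006,0.067,0.022,0.002,-0.012,0.104,0.031,0.004,-0.018,0.14,0.04,0.006,-0.025,0.177,0.048,0.008,-0.031,0.214,0.055,0.01,-0.037,0.251,0.061,0.012,-0.043,0.288,0.067,0.014,-0.05,0.325,0.072,0.016,-0.056,0.362,0.076,0.018,-0.062,0.4,0.079,0.02,-0.068,0.43,0.081,0.022,-0.074],
)

```text
t: 13.15
eef_pos: [0.4936, 0.0394, 0.0221]
eef_rot: [[-0.089, 0.996, 0.011], [0.995, 0.088, 0.056], [0.055, 0.016, -0.998]]
wrist_force: [0.7, -0.9, -0.6]
opening: 0.703
grasp_force: 0.8
```

move_arm(
  commands=[0,0,0,0,-0.1,0,0,0,-0.25,0,0,0,-0.25,0,-0.3,0,-0.25,0,-0.8,0,-0.25,0,-0.8,0],
)

```text
t: 13.75
eef_pos: [0.4976, 0.0022, 0.1207]
eef_rot: [[-0.087, 0.996, 0.017], [0.995, 0.086, 0.055], [0.053, 0.022, -0.998]]
wrist_force: [-0.5, 0.3, -0.6]
opening: 0.702
grasp_force: 0.0
```

```bash
python3 - <<'E'
from h import *
st();
for n in('wrist','side','wrist'):
    R,im=boxfit(n);print(n,R)
    c=np.array(R[0]);print('in bay frame',(rot(TY).T@(c-T)).round(4))
save('w6',im)
E
```

```text
t 13.75 tcp [0.4976 0.0022 0.1207] yaw 94.99 F [-0.49  0.33 -0.59] open 0.7
wrist ((0.48917949199676514, 0.09975266456604004), (0.10232091695070267, 0.09761432558298111), 5.292239189147949)
in bay frame [-0.1631 -0.0081]
side ((0.48809951543807983, 0.10617797076702118), (0.10361715406179428, 0.11248353123664856), 4.670478343963623)
in bay frame [-0.1636 -0.0016]
wrist ((0.4893542230129242, 0.09950346499681473), (0.10251355916261673, 0.0971943736076355), 5.142310619354248)
in bay frame [-0.1629 -0.0083]
```

move_arm(
  commands=[0,0,0.4,0,0,0,0.8,0,0,0,0.8,0,0.1,0,0.8,0,0.2,0,0.8,0,0.235,0,0.8,0,0.25,0,0.8,0,0.263,0,0.8,0,0.263,0,0.8,0],
)

```text
t: 14.8
eef_pos: [0.4943, 0.0402, 0.023]
eef_rot: [[-0.088, 0.996, 0.013], [0.995, 0.087, 0.055], [0.053, 0.017, -0.998]]
wrist_force: [0.2, -3.2, 2.4]
opening: 0.701
grasp_force: 1.5
```

move_arm(
  commands=[-0.03,0,0,0,-0.1,0,0,0,-0.25,0,0,0,-0.25,0,-0.3,0,-0.25,0,-0.6,0,-0.25,0,-0.9,0,-0.25,0,-0.9,0],
)

```text
t: 15.5
eef_pos: [0.4975, 0.0035, 0.1322]
eef_rot: [[-0.087, 0.996, 0.017], [0.995, 0.086, 0.055], [0.053, 0.022, -0.998]]
wrist_force: [0.3, 0.1, 0.0]
opening: 0.702
grasp_force: 0.0
```

```bash
python3 - <<'E'
from h import *
st();
for n in('side','side'):
    R,im=boxfit(n);print(n,R)
    c=np.array(R[0]);print('in bay frame',(rot(TY).T@(c-T)).round(4))
# pre pose for front push
c=T+rot(TY)@[-.1635,0];q=c+rot(TY)@[-.085,0];print(q,go(*q,.13,TY+180))
E
```

```text
t 15.5 tcp [0.4975 0.0035 0.1322] yaw 95.0 F [0.3  0.07 0.01] open 0.7
side ((0.48819130659103394, 0.10649318993091583), (0.1033920869231224, 0.11288326978683472), 4.96267557144165)
in bay frame [-0.1635 -0.0013]
side ((0.4887497127056122, 0.10604498535394669), (0.10479705035686493, 0.11379990726709366), 5.286405086517334)
in bay frame [-0.163  -0.0018]
[0.4033838  0.10020977] (array([ 0.864, -0.693,  0.024]), np.float64(-0.501))
```

move_arm(
  commands=[0.07,-0.06,-0.1,-0.045,0.15,-0.12,-0.2,-0.09,0.23,-0.18,-0.3,-0.135,0.31,-0.24,-0.3,-0.18,0.39,-0.3,-0.3,-0.225,0.47,-0.37,-0.3,-0.27,0.55,-0.44,-0.3,-0.315,0.63,-0.51,-0.3,-0.36,0.71,-0.58,-0.3,-0.405,0.79,-0.65,-0.3,-0.45,0.864,-0.693,-0.2,-0.501,0.864,-0.693,0,-0.501],
)

```text
t: 16.8
eef_pos: [0.4023, 0.1012, 0.132]
eef_rot: [[-0.995, -0.097, 0.011], [-0.096, 0.994, 0.056], [-0.016, 0.055, -0.998]]
wrist_force: [0.2, -0.3, 0.8]
opening: 0.699
grasp_force: 0.0
```

```bash
python3 - <<'E'
from h import *
st();
for n in('wrist','side'):
    R,im=boxfit(n);print(n,R)
    c=np.array(R[0]);print('in bay frame',(rot(TY).T@(c-T)).round(4))
    save(n+'7',im)
p,im,d=cam('wrist');P,r=cloud(p,d);m=(P[...,2]>.044)&(P[...,2]<.056)&(P[...,0]>.57)&(P[...,0]<.8)&(abs(P[...,1])<.25);print(cv2.minAreaRect(P[m][:,:2].astype(np.float32)))
c=T+rot(TY)@[-.1635,0];q=c+rot(TY)@[-.085,0];print(q,go(*q,.022,TY+180))
E
```

```text
t 16.8 tcp [0.4023 0.1012 0.132 ] yaw -174.5 F [ 0.2  -0.29  0.78] open 0.7
wrist ((0.4845396876335144, 0.10586796700954437), (0.09529794752597809, 0.10941658914089203), 4.990002632141113)
in bay frame [-0.1672 -0.0016]
side ((0.48838168382644653, 0.10666468739509583), (0.10318516194820404, 0.11305493116378784), 4.628832817077637)
in bay frame [-0.1633 -0.0011]
((0.0, 0.0), (0.0, 0.0), 0.0)
[0.4033838  0.10020977] (array([-0.01 , -0.054,  0.907]), np.float64(-2.0))
```

View pics/wrist7.png

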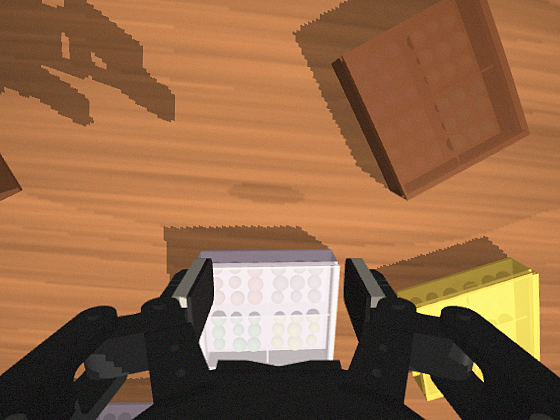

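The wrist view shows the box at (270,305), square between the fingers (205,285)/(350,285), with the yellow and brown boxes clear of it. I'll lower the fork and push straight in.

move_arm(
  commands=[-0.005,-0.02,0.3,0.002,-0.01,-0.04,0.6,0.002,-0.01,-0.06,0.85,0.002,-0.01,-0.065,0.905,0.002,-0.01,-0.065,0.905,0.002],
)

```text
t: 17.45
eef_pos: [0.4055, 0.0988, 0.0237]
eef_rot: [[-0.996, -0.083, 0.009], [-0.083, 0.995, 0.056], [-0.013, 0.055, -0.998]]
wrist_force: [0.1, 1.0, 0.1]
opening: 0.7
grasp_force: 0.0
```

```bash
cat > ins.py <<'E'
from h import *
st()
s=arm.read_state();print('tcp in bay',(rot(TY).T@(np.array(s['eef_pos'])[:2]-T)).round(4))
for n in('side','side'):
    R,im=boxfit(n,x=(.4,.72),y=(.03,.2));print(n,R);print('in bay frame',(rot(TY).T@(np.array(R[0])-T)).round(4))
for x,l in((-.226,-.0013),(-.17,-.001),(-.12,-.0005),(-.09,0),(-.075,0),(-.066,0),(-.062,0)):
    q=T+rot(TY)@[x,l];print(x,go(*q,.022,TY-180))
E
python3 ins.py
```

```text
t 17.45 tcp [0.4055 0.0988 0.0237] yaw -175.25 F [0.1  0.96 0.06] open 0.7
tcp in bay [-0.2465 -0.0016]
side ((0.48927226662635803, 0.10656300187110901), (0.10258696973323822, 0.11279688775539398), 5.170340061187744)
in bay frame [-0.1624 -0.0013]
side ((0.4895707666873932, 0.10624690353870392), (0.10077370703220367, 0.11312941461801529), 5.685741424560547)
in bay frame [-0.1621 -0.0016]
-0.226 (array([-0.159,  0.002,  0.028]), np.float64(-0.002))
-0.17 (array([-0.625,  0.006,  0.036]), np.float64(-0.002))
-0.12 (array([-1.042,  0.013,  0.043]), np.float64(-0.002))
-0.09 (array([-1.292,  0.018,  0.047]), np.float64(-0.002))
-0.075 (array([-1.417,  0.019,  0.05 ]), np.float64(-0.002))
-0.066 (array([-1.492,  0.019,  0.051]), np.float64(-0.002))
-0.062 (array([-1.525,  0.019,  0.051]), np.float64(-0.002))
```

move_arm(
  commands=[-0.08,0,0.015,-0.002,-0.14,0.002,0.025,-0.002,-0.18,0.002,0.028,-0.002,-0.23,0.003,0.03,-0.002,-0.28,0.003,0.03,-0.002,-0.33,0.004,0.031,-0.002,-0.38,0.004,0.032,-0.002,-0.43,0.005,0.033,-0.002,-0.48,0.006,0.034,-0.002,-0.53,0.006,0.035,-0.002,-0.57,0.006,0.036,-0.002,-0.57,0.006,0.036,-0.002],
)

```text
t: 18.75
eef_pos: [0.4747, 0.1058, 0.0206]
eef_rot: [[-0.996, -0.091, 0.011], [-0.09, 0.994, 0.056], [-0.016, 0.055, -0.998]]
wrist_force: [-0.7, 0.2, -0.4]
opening: 0.701
grasp_force: 0.2
```

```bash
python3 ins.py
```

```text
t 18.75 tcp [0.4747 0.1058 0.0206] yaw -174.84 F [-0.7   0.17 -0.35] open 0.7
tcp in bay [-0.177  -0.0008]
side ((0.5366067886352539, 0.11105723679065704), (0.10247854888439178, 0.11262402683496475), 5.668798446655273)
in bay frame [-0.1148 -0.001 ]
side ((0.5349991321563721, 0.11163808405399323), (0.10203851014375687, 0.11107263714075089), 4.558323383331299)
in bay frame [-0.1164 -0.0003]
-0.226 (array([ 0.408, -0.002, -0.018]), np.float64(0.0))
-0.17 (array([-0.058, -0.001, -0.01 ]), np.float64(0.0))
-0.12 (array([-0.475,  0.003, -0.002]), np.float64(0.0))
-0.09 (array([-0.725,  0.006,  0.002]), np.float64(0.0))
-0.075 (array([-0.85 ,  0.006,  0.004]), np.float64(0.0))
-0.066 (array([-0.925,  0.006,  0.005]), np.float64(0.0))
-0.062 (array([-0.958,  0.006,  0.006]), np.float64(0.0))
```

move_arm(
  commands=[-0.04,0,-0.008,0,-0.08,0,-0.008,0,-0.12,0,-0.008,0,-0.165,0,-0.007,0,-0.21,0.001,-0.006,0,-0.255,0.001,-0.006,0,-0.3,0.002,-0.005,0,-0.345,0.002,-0.004,0,-0.39,0.002,-0.003,0,-0.435,0.003,-0.002,0,-0.475,0.003,-0.002,0,-0.475,0.003,-0.002,0],
)

```text
t: 20.05
eef_pos: [0.5322, 0.1112, 0.022]
eef_rot: [[-0.996, -0.091, 0.012], [-0.09, 0.994, 0.056], [-0.017, 0.055, -0.998]]
wrist_force: [0.6, -0.9, -0.7]
opening: 0.702
grasp_force: 0.0
```

```bash
sed -i "s/x=(.4,.72)/x=(.4,.61)/" ins.py; python3 ins.py
```

```text
t 20.05 tcp [0.5322 0.1112 0.022 ] yaw -174.84 F [ 0.64 -0.92 -0.7 ] open 0.7
tcp in bay [-0.1192 -0.0005]
side ((0.5724841952323914, 0.12589609622955322), (0.0653572827577591, 0.09133411943912506), 4.891601085662842)
in bay frame [-0.0778  0.0106]
side ((0.5734363794326782, 0.1252187192440033), (0.06286211311817169, 0.09260566532611847), 6.6704325675964355)
in bay frame [-0.0769  0.0098]
-0.226 (array([ 0.885, -0.005, -0.016]), np.float64(0.0))
-0.17 (array([ 0.419, -0.004, -0.008]), np.float64(0.0))
-0.12 (array([ 0.002, -0.   , -0.   ]), np.float64(0.0))
-0.09 (array([-0.248,  0.003,  0.004]), np.float64(0.0))
-0.075 (array([-0.373,  0.003,  0.006]), np.float64(0.0))
-0.066 (array([-0.448,  0.003,  0.008]), np.float64(0.0))
-0.062 (array([-0.481,  0.003,  0.008]), np.float64(0.0))
```

move_arm(
  commands=[-0.04,0,0,0,-0.08,0.001,0.001,0,-0.12,0.001,0.002,0,-0.16,0.002,0.002,0,-0.2,0.002,0.003,0,-0.24,0.003,0.004,0,-0.28,0.003,0.005,0,-0.32,0.003,0.005,0,-0.36,0.003,0.006,0,-0.39,0.003,0.006,0,-0.415,0.003,0.007,0,-0.42,0.003,0.007,0],
)

```text
t: 21.35
eef_pos: [0.5813, 0.1161, 0.0218]
eef_rot: [[-0.996, -0.091, 0.011], [-0.09, 0.994, 0.056], [-0.016, 0.055, -0.998]]
wrist_force: [-4.1, -1.2, 3.1]
opening: 0.703
grasp_force: 1.8
```

```bash
cat > chk.py <<'E'
from h import *
st();s=arm.read_state();print('tcp in bay',(rot(TY).T@(np.array(s['eef_pos'])[:2]-T)).round(4))
# front top edges of boxes under the riser, seen by side cam: depth sees plate; use colour image -> front wall points (z<.04) by depth
for n in('side','scene','wrist'):
    p,im,d=cam(n);np.savez(n+'9.npz',im=im,d=d,**p);P,r=cloud(p,d);hs=cv2.cvtColor(im,cv2.COLOR_RGB2HSV)
    B=(P[...,:2]-T)@rot(TY)
    m=(P[...,2]>.006)&(P[...,2]<.032)&(hs[...,1]<110)
    for k in(0,-.132,-.264):
        q=m&(abs(B[...,1]-k)<.047)&(B[...,0]>-.085)&(B[...,0]<-.03)
        if q.sum()>20:
            b=B[q];f=np.polyfit(b[:,1]-k,b[:,0],1);print(n,k,q.sum(),'front x med',np.median(b[:,0]).round(4),'yaw dev deg',-np.degrees(f[0]).round(2),'y',b[:,1].min().round(4),b[:,1].max().round(4))
E
python3 chk.py
```

```text
t 21.35 tcp [0.5813 0.1161 0.0218] yaw -174.84 F [-4.11 -1.23  3.07] open 0.7
tcp in bay [-0.0698  0.    ]
side 0 127 front x med -0.063 yaw dev deg -0.78 y -0.0349 0.0467
side -0.132 105 front x med -0.0509 yaw dev deg 1.37 y -0.1782 -0.1129
side -0.264 125 front x med -0.0502 yaw dev deg 0.1 y -0.3106 -0.217
wrist 0 5842 front x med -0.0593 yaw dev deg -1.78 y -0.0445 0.043
wrist -0.132 2063 front x med -0.0505 yaw dev deg -0.91 y -0.1369 -0.094
```

move_arm(
  commands=[-0.012,0,0,0,-0.025,0,0,0,-0.035,0,0,0],
)

```text
t: 21.8
eef_pos: [0.5855, 0.1165, 0.0218]
eef_rot: [[-0.996, -0.091, 0.011], [-0.09, 0.994, 0.056], [-0.016, 0.054, -0.998]]
wrist_force: [-0.7, -0.6, -1.6]
opening: 0.7
grasp_force: 0.7
```

```bash
python3 chk.py
```

```text
t 21.8 tcp [0.5855 0.1165 0.0218] yaw -174.84 F [-0.71 -0.59 -1.61] open 0.7
tcp in bay [-0.0657  0.    ]
side 0 127 front x med -0.0589 yaw dev deg -0.36 y -0.0379 0.047
side -0.132 116 front x med -0.0506 yaw dev deg 0.52 y -0.1784 -0.104
side -0.264 129 front x med -0.0502 yaw dev deg 0.29 y -0.311 -0.2173
wrist 0 5843 front x med -0.0548 yaw dev deg -1.69 y -0.0445 0.0429
wrist -0.132 2425 front x med -0.0505 yaw dev deg -0.55 y -0.136 -0.085
```

move_arm(
  commands=[-0.012,0,0,0,-0.024,0,0,0,-0.034,0,0,0,-0.034,0,0,0],
)

```text
t: 22.35
eef_pos: [0.5894, 0.1169, 0.0219]
eef_rot: [[-0.996, -0.091, 0.011], [-0.09, 0.994, 0.056], [-0.016, 0.055, -0.998]]
wrist_force: [-2.6, -0.0, 1.2]
opening: 0.696
grasp_force: 1.2
```

move_arm(
  commands=[0.03,0,0,0,0.15,0,0,0,0.4,0,0,0,0.6,0,-0.2,0,0.6,0,-0.6,0,0.6,0,-1,0,0.6,0,-1,0],
)

```text
t: 23.05
eef_pos: [0.5205, 0.1036, 0.1469]
eef_rot: [[-0.996, -0.091, 0.022], [-0.09, 0.994, 0.056], [-0.027, 0.054, -0.998]]
wrist_force: [1.5, 0.7, -0.3]
opening: 0.701
grasp_force: 0.0
```

```bash
python3 chk.py
```

```text
t 23.05 tcp [0.5205 0.1036 0.1469] yaw -174.85 F [ 1.47  0.73 -0.28] open 0.7
tcp in bay [-0.1316 -0.007 ]
side 0 173 front x med -0.0507 yaw dev deg -0.2 y -0.0464 0.0469
side -0.264 101 front x med -0.0505 yaw dev deg 0.29 y -0.3109 -0.2323
wrist 0 1744 front x med -0.0506 yaw dev deg 0.08 y -0.047 0.047
wrist -0.132 896 front x med -0.0505 yaw dev deg 0.9 y -0.179 -0.1121
wrist -0.264 432 front x med -0.0502 yaw dev deg -0.21 y -0.2499 -0.217
```

```bash
python3 - <<'E'
from h import *
for n in('wrist','side'):
    p=np.load(n+'9.npz');P,r=cloud(p,p['d']);B=(P[...,:2]-T)@rot(TY)
    q=(P[...,2]>.01)&(P[...,2]<.026)&(abs(B[...,0]+.05)<.005)&(abs(B[...,1])<.08)
    h,e=np.histogram(B[q][:,1],np.arange(-.08,.081,.002));print(n,[(round(a*1000),int(c)) for a,c in zip(e,h) if abs(abs(a)-.06)<.013])
E
```

```text
wrist [(-72, 0), (-70, 0), (-68, 0), (-66, 0), (-64, 0), (-62, 0), (-60, 0), (-58, 0), (-56, 22), (-54, 26), (-52, 23), (-50, 22), (-48, 25), (48, 25), (50, 21), (52, 20), (54, 0), (56, 0), (58, 0), (60, 0), (62, 0), (64, 0), (66, 0), (68, 0), (70, 0), (72, 0)]
side [(-72, 0), (-70, 0), (-68, 0), (-66, 0), (-64, 0), (-62, 0), (-60, 0), (-58, 0), (-56, 0), (-54, 0), (-52, 0), (-50, 1), (-48, 2), (48, 1), (50, 3), (52, 4), (54, 8), (56, 0), (58, 0), (60, 2), (62, 3), (64, 3), (66, 4), (68, 2), (70, 4), (72, 5)]
```

```bash
python3 -c "
from cell import arm;print(arm.job_done())"
```

```text
the job is handed in; nothing more can be done
None
```

I shut the lid fully, then slid the box into the empty bay: its front is flush with its neighbours to within the measurement (under 1 mm), it sits straight to about 0.2° and about 1 mm off-centre, and the job is handed in at about 23 s, verdict not shown.

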